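# Set the stave stop with the box key and the setting block

## Task

Slide the dark setting block flat onto the bed of the stave stop so that it lies under the sprung foot, then fit the orange-handled box key over the screw's square head and turn it clockwise, taking fresh grips, until the foot just bears on the block: the red band above the foot has begun to shorten, so the block would drag, but the band is still at least half showing. Leave the block in place and the key standing on the screw, and leave the other things on the bench where they are.

Things in the scene. Friction and masses are not known exactly. Their poses are not given: they have to be found in the camera images.
- jig: stave stop, fixed. Origin on the bench under the screw axis. Pale wooden bed 15 mm thick, 160 wide (y), from x = -140 to +80; green bridge along y (40 deep, top at z = 122) on two dark posts 96 apart. The block goes in from the -x side (robot's); with its middle 45 mm to -x of the screw axis it reaches 35 past the axis. Tallest point: screw head, z = 177 at most.
- screw_head (a point): on the screw axis, top of the brass flange (52 mm across) of the vertical stop screw, on which the key comes to rest; turns and sinks with the screw, z = 155 mm at joint screw = 0. On it stands the steel square head: 22 mm across flats, faces along this point's x and y, 16 high, then a 15 mm square pilot 8 high.
- screw (a joint): turn of the stop screw, rad, growing clockwise seen from above, 0 to 6.5, at the start 0.9 to 1.8. Lead 18 mm a turn: screw and foot sink 2.865 mm per rad. Stays where it is left; takes about 0.12 N m to turn. The foot meets the block lying on the bed at about 3.8.
- foot (a joint): how far the sprung foot is pushed up into the screw, m: 0 when free, 0.008 at its end; spring 1.5 N/mm. It shows as a red band 8 mm tall between the black foot and the brass screw when free, which shortens by this amount. Right is 0.0005 to 0.004 or so, that is joint screw about 4.0 to 5.2.
- foot_tip (a point): centre of the underside of the black rubber foot, 32 mm across, on the screw axis under the bridge; it does not turn. 65.9 mm above the bench at joint screw = 0.
- block: setting block, dark wood with a yellow band near its -x end, 160 x 50 x 40 mm, 0.15 to 0.31 kg, lying flat loose on the bench, long along its x, x axis away from the robot within 0.4 rad. Origin: centre of its underside. The yellow band is 12 mm wide, 60 mm from the middle. Grip across the 50 mm width near the yellow end to clear the bridge.
- key: box key, 115 mm tall, 0.24-0.39 kg, standing in its stand. Origin: centre of its underside, z up. Dark steel square socket below, 38 mm outside, 27 inside, 30 deep (0.26 rad of play either way on the screw head); shank 18 thick; orange square handle 36 x 36, from 60 to 115 up; handle and socket faces along the key's x and y. It stands by itself on the screw when let go.
- key_stand: fixed wooden stand of the key, 90 x 90 x 30 mm, with a 42 mm square pocket 20 mm deep in which the key stands. Origin: centre of its underside.
- mallet: wooden mallet lying at the far left, bystander. Origin: on its underside, as a tool lying along its x.
- screwdriver: red-handled screwdriver lying at the far right, bystander (not the tool for this screw). Origin: on its underside, as a tool lying along its x.
- offcut: pale wooden offcut 110 x 45 x 18, near right, bystander (not the setting block). Origin: on its underside, at the middle.
- cup: wooden cup 80 mm across, 85 high, near left, bystander. Origin: on its underside, at the middle.
Things that resemble listed ones, but are neither listed nor needed, are in the scene too. There is more than one size of the key; the one meant has the size given above. Leave any turquoise look-alike of the block alone.

How it is judged (in metres and radians):
On the way, in this order (a step that is already met when the one before it is completed fails the run):
1. the block lies flat on the bed under the foot, the screw not yet turned (x of foot_tip in the frame of block between -0.07 and 0.07 m and y of foot_tip in the frame of block between -0.02 and 0.02 m and z of block in the frame of jig between 0.012 and 0.019 m and angle between block's own z axis and vertical below 0.08 rad and value of joint foot below 0.0004 m and value of joint screw below 2.3 rad), for 0.2 s.
2. the key is fitted on the screw head, down on the flange, before the screw is turned (all of step 1 and horizontal distance between key and screw_head below 0.008 m and z of key in the frame of screw_head between -0.004 and 0.006 m and angle between key's own z axis and vertical below 0.15 rad), for 0.2 s.
At the end, for the whole second after the job is handed in: The block lies flat on the bed with the foot's middle over it (at least 10 mm from its ends and 5 mm from its sides); the foot is pushed in 0.4 to 4.5 mm by it; the key stands on the screw, down on the flange within 6 mm and within 8 mm of its axis; block and key are at rest (x of foot_tip in the frame of block between -0.07 and 0.07 m and y of foot_tip in the frame of block between -0.02 and 0.02 m and z of block in the frame of jig between 0.012 and 0.019 m and angle between block's own z axis and vertical below 0.08 rad and horizontal distance between key and screw_head below 0.008 m and z of key in the frame of screw_head between -0.004 and 0.006 m and angle between key's own z axis and vertical below 0.15 rad and value of joint foot between 0.0004 and 0.0045 m and linear speed of each of block, key below 0.01 m/s); the robot touches nothing.
It fails at once if a bystander (mallet, screwdriver, offcut or cup) is moved by more than 40 mm (distance of any of mallet, screwdriver, offcut, cup from where it was at the start of the episode above 0.04 m).
It also fails if it takes over 72 s, if anything falls off the work surface, if the arm or the gripper's body presses on something with over 40 N, if the wrist force passes 120 N, or if a joint passes its speed limit or range.

## Robot

A 6-joint arm with a two-finger parallel gripper is mounted at the origin on the work surface. World frame = base frame: x ahead of the robot, y to its left, z up, the work surface at z = 0. Lengths are in mm, angles in degrees, forces in N, time in s.
With the tool pointing down it reaches from about 300 to 850 mm from the base axis. Payload 4.2 kg.
Tool frame: the origin (TCP) lies midway between the tips of the shut fingers; the grasp point (between the pads) lies 19 mm behind it (env.grasp_offset is the distance from the TCP to the grasp point, in mm); z points along the fingers, y is the line along which they close (so a half turn about z gives the same grasp; the last joint's range is limited). The gripper opens to 91 mm and grips with 3 to 60 N. Pads are 32 mm wide; open, the fingers measure 118 mm over their backs; the gripper's body (76 mm by 178 mm) begins 60 mm behind the grasp point.
Start: joints at [-70.531, 18.312, 89.639, -0, 72.044, -1.146], TCP at [202.454, -538.197, 213.976] pointing down, gripper open.
Joint ranges: [-177.97, 177.97], [-48.28, 115.42], [12.27, 149.76], [-77.06, 257.06], [2.81, 150.46], [-146.56, 146.56]. Speed limits (degrees/s): [147.25, 147.25, 180, 180, 180, 180].

## Interface

Orientations are given as [roll, pitch, yaw] about the fixed x, y, z axes, in that order (R = Rz(yaw) Ry(pitch) Rx(roll)).
In Python, from workcell import env, optics gives the robot as it stands. The module is installed in compiled form; this text tells all that it offers.
- The arm moves only by the tool send_rows, never from a script. Its argument "targets" is a list that holds one entry, the list of rows, each a list of 7 numbers: the turn, a rotation vector about the world's x, y, z scaled (see below), then the shift along the world's x, y, z scaled (see below), then the closure, from -1 (fully open) to 1 (shut). In form: [[[rx, ry, rz, x, y, z, gripper], ...]]. A call has 1 to 12 rows; each row shifts and turns the commanded pose from where the row before left it; what a row does not reach is not made up. The controller multiplies each number of a shift by 0.2 m and each number of a turn by pi/2 rad. A row lasts 1/10 s, in which the tool goes at most 50 mm and 8.59 degrees, less where a joint would pass 70% of its speed; a pose out of reach is approached as far as the arm can. A call with a number of a shift or a turn outside -1 to 1 is refused whole. A call with a gripper value outside its range is refused whole. The fingers move at their own pace and stop on an object; "grip_force" is the grip in N (left out, the last holds). Time passes only in rows, so rows that do not move let the fingers close. It gives the time, the measured TCP pose, the force, the opening and the grip force at its end, in the units of the state.
- env.state(): the state, without advancing time (a new reading comes with each control period).
- optics.grab_frame(name): name is "scene" or "top"; returns (picture, depth): 480x640x3 uint8, red, green, blue; 480x640 float32, mm along the optical axis (not along the pixel's ray), 0 where there is no reading.
- optics.camera_info(name): a dict with "camera_matrix" (3x3 intrinsics, pixels), "k1" (the pictures are not rectified: a ray, as slopes to the right and down, at radius r is drawn at 1 + k1 r^2 times it, then the intrinsics apply), "R" (3x3) and "t" (3): a world point X has camera coordinates R X + t. Camera axes: x right, y down, z forward; pixel columns grow to the right and rows downward; lengths in mm; the calibration is good to about 2 mm. A picture is of the moment at which its call begins. camera_info takes no time and is no camera call.
- env.job_done(): hands the job in; it is judged then, once.
Trained networks look in the newest picture that a camera, given by its name, has taken for a name from the list of things; names that differ only in an ending like _2 or _b are one class to them, and where a whole thing is asked for, a point or a joint stands for the part that bears it (a point fixed in the world has none). Each returns a list of dicts, best first, with "conf" (0 to 1); they miss things now and then, are a little off and sometimes report something else, mostly with a low value. They report only what shows in the picture. A call takes as long as a camera call. They do not tell look-alikes from the thing itself.
- optics.silhouettes(camera, name): "mask" (480x640 bool, what is visible of it) and "at" ([column, row] in pixels, amid what is visible of it).
- optics.place_of(camera, name): "at" ([column, row] in pixels: a listed point, or the origin of a listed thing).
The state is a dict: "time_s": time; "qpos": joint angles; "qvel": joint speeds; "effort": joint torques, N m; "ee_pos": TCP position; "ee_rot": TCP orientation; "force": force on the tool from outside, world axes, zero at the start; "torque": the same for the moment, N m; "gripper_width": finger opening in mm; "gripper_force": force on a finger pad.
Only numpy, scipy, OpenCV 4.12 (cv2) and the standard library are available. Lean on these libraries where they do the work, as an engineer would, in place of code of your own. Each camera call takes 0.05 s, during which the arm holds its last target. There are 200 camera calls.

## Working session

There is one attempt and no reset: what is moved stays moved. The work goes in short steps, Python scripts to look and compute and a tool call to move; the robot and the scene stay as the last step left them, time stands still between calls to the robot, and variables do not carry over. Pictures are saved under pics/ and viewed, at most 10 in all, crops included, and the job is handed in when it is done.

Besides the shell and the picture viewer there is one more tool, called after "Request:" as name([rows], argument=value, ...), one row to a line, values as JSON. send_rows: Moves the arm, as the interface text tells. Its arguments: {"type":"object","properties":{"targets":{"type":"array"},"grip_force":{"type":"number"}},"required":["targets"]}

```bash
mkdir -p pics; cat > h.py <<'E'
import numpy as np, cv2
from workcell import env, optics
def ray(cam,uv):
    c=optics.camera_info(cam);K=np.array(c["camera_matrix"]);R=np.array(c["R"]);t=np.array(c["t"]).ravel()
    d=np.array([(uv[0]-K[0,2])/K[0,0],(uv[1]-K[1,2])/K[1,1]]);s=d.copy()
    for _ in range(20): s=d/(1+c["k1"]*(s@s))
    return R,t,np.array([s[0],s[1],1.])
def at_z(cam,uv,z):
    R,t,s=ray(cam,uv);o=-R.T@t;d=R.T@s;return o+d*(z-o[2])/d[2]
def at_depth(cam,uv,dep):
    R,t,s=ray(cam,uv);return R.T@(s*dep-t)
def cloud(cam,dep):
    c=optics.camera_info(cam);K=np.array(c["camera_matrix"]);R=np.array(c["R"]);t=np.array(c["t"]).ravel()
    v,u=np.mgrid[:480,:640];d=np.stack([(u-K[0,2])/K[0,0],(v-K[1,2])/K[1,1]],-1);s=d.copy()
    for _ in range(20): s=d/(1+c["k1"]*(s**2).sum(-1,keepdims=True))
    P=np.dstack([s,np.ones((480,640))])*dep[...,None]
    return (P-t)@R
def proj(cam,X):
    c=optics.camera_info(cam);p=np.array(c["R"])@X+np.array(c["t"]).ravel();s=p[:2]/p[2];s=s*(1+c["k1"]*(s@s));K=np.array(c["camera_matrix"])
    return [K[0,0]*s[0]+K[0,2],K[1,1]*s[1]+K[1,2]]
def save(img,n): cv2.imwrite("pics/"+n,img[...,::-1])
E
python3 - <<'E'
from h import *
fr={}
for c in("scene","top"):
    p,d=optics.grab_frame(c);save(p,c+"0.png");np.save(c+"_d.npy",d);np.save(c+"_p.npy",p);C=cloud(c,d)
    i=optics.camera_info(c);print(c,"cam pos",-np.array(i["R"]).T@np.array(i["t"]).ravel())
    for n in("jig","screw_head","block","key","key_stand","mallet","screwdriver","offcut","cup"):
        for r in optics.silhouettes(c,n)[:3]:
            if r["conf"]<.2: continue
            m=r["mask"]&(d>0);X=C[m]
            print(c,n,round(r["conf"],2),np.round(r["at"]),np.round(np.median(X,0)) if len(X) else None,"zmax",np.round(np.percentile(X[:,2],98)) if len(X) else None, m.sum())
    for n in("screw_head","foot_tip","key","block"):
        for r in optics.place_of(c,n)[:3]: print(c,"place",n,round(r["conf"],2),np.round(r["at"],1))
print(env.state()["time_s"])
E
```

```text
scene cam pos [1370.42110489 -330.85910352 1228.08060054]
scene jig 0.79 [342. 296.] [640.  34.  16.] zmax 158.0 5212
scene screw_head 0.86 [349. 271.] [636.  41. 151.] zmax 176.0 340
scene screw_head 0.31 [346. 292.] [639.  43.  68.] zmax 82.0 57
scene block 0.85 [148. 262.] [ 325. -377.   37.] zmax 44.0 1501
scene block 0.64 [212. 302.] [ 515. -265.   38.] zmax 44.0 1372
scene key 0.66 [403. 229.] [518. 259.  88.] zmax 126.0 655
scene key 0.63 [428. 264.] [617. 270.  54.] zmax 86.0 311
scene key_stand 0.57 [395. 248.] [533. 243.  26.] zmax 33.0 820
scene mallet 0.86 [470. 298.] [724. 333.  21.] zmax 29.0 1338
scene mallet 0.27 [476. 209.] [505. 482.  55.] zmax 85.0 997
scene screwdriver 0.83 [198. 391.] [ 724. -354.   21.] zmax 28.0 607
scene offcut 0.85 [120. 337.] [ 520. -495.   17.] zmax 22.0 926
scene offcut 0.62 [348. 294.] [640.  43.  68.] zmax 73.0 39
scene cup 0.67 [346. 270.] [636.  41. 151.] zmax 176.0 350
scene cup 0.61 [473. 209.] [506. 482.  55.] zmax 85.0 1011
scene place screw_head 0.57 [348.6 269.8]
scene place foot_tip 0.56 [344.2 288.7]
scene place key 0.77 [397.6
[... 725 characters left out ...]
 [202. 206.] [603. 275.  80.] zmax 90.0 204
top key_stand 0.91 [213. 253.] [493. 251.  30.] zmax 36.0 802
top key_stand 0.38 [113. 243.] [505. 500.  46.] zmax 89.0 1044
top mallet 0.95 [182. 166.] [716. 343.  24.] zmax 31.0 1132
top screwdriver 0.97 [443. 174.] [ 717. -343.   23.] zmax 29.0 323
top offcut 0.75 [502. 255.] [ 512. -490.   17.] zmax 23.0 837
top offcut 0.35 [444. 174.] [ 717. -345.   22.] zmax 29.0 359
top cup 0.8 [113. 245.] [504. 501.  46.] zmax 89.0 1077
top place screw_head 0.81 [295.6 192.6]
top place screw_head 0.26 [430.6 176.2]
top place foot_tip 0.16 [206.  247.1]
top place key 0.61 [205.  206.4]
top place block 0.82 [457.1 328.8]
top place block 0.64 [412.  257.5]
1.4
```

View pics/top0.png

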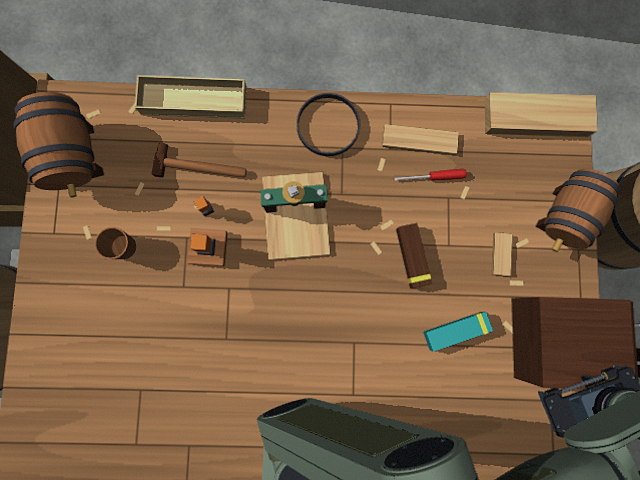

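View pics/scene0.png

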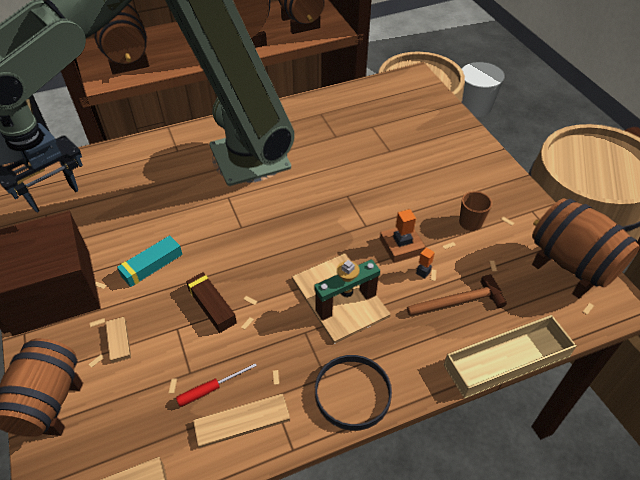

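Two blocks: turquoise (458,331) is a look-alike, and dark with a yellow band (412,255) is the one meant. Two keys: the one in the stand at (200,245) has its top near z=125 (10+115), so it is 115 mm tall. The one at (203,206) tops out near 85, so it is too short. I'll measure exact poses and confirm in one crop.

```bash
cat > m.py <<'E'
from h import *
p=np.load("top_p.npy");d=np.load("top_d.npy");C=cloud("top",d);C[d==0]=np.nan
hsv=cv2.cvtColor(p,cv2.COLOR_RGB2HSV).astype(int);V,U=np.mgrid[:480,:640]
def box(u0,u1,v0,v1): return (U>=u0)&(U<u1)&(V>=v0)&(V<v1)
def rect(m,z,name):
    m=cv2.morphologyEx(m.astype(np.uint8),cv2.MORPH_OPEN,np.ones((3,3)))
    n,l,s,_=cv2.connectedComponentsWithStats(m);k=1+np.argmax(s[1:,4]);v,u=np.where(l==k)
    X=np.array([at_z("top",(a,b),z)[:2] for a,b in zip(u,v)],np.float32)
    r=cv2.minAreaRect(X);print(name,"c",np.round(r[0],1),"size",np.round(r[1],1),"ang",round(r[2],1),"mean",X.mean(0).round(1),"z",np.round(np.nanmedian(C[v,u,2]),1));return l==k
z=C[...,2]
rect(box(390,440,215,295)&(z>30)&(z<55),40,"block top")
yb=box(395,440,265,295)&(hsv[...,0]>22)&(hsv[...,0]<35)&(hsv[...,1]>170)&(hsv[...,2]>130)&(z>30);rect(yb,40,"yellow")
rect(box(180,225,225,265)&(z>108),125,"key top")
rect(box(190,225,190,222)&(z>70),85,"small key")
rect(box(180,240,220,275)&(z>22)&(z<40),30,"stand")
g=box(250,340,165,225)&(hsv[...,0]>60)&(hsv[...,0]<95)&(hsv[...,1]>90)&(z>105)&(z<140);rect(g,122,"bridge")
rect(box(250,340,160,270)&(z>8)&(z<24),15,"bed")
rect(box(275,315,170,215)&(z>142)&(z<164),152,"flange")
rect(box(275,315,170,215)&(z>168),173,"head")
a=cv2.resize(p[160:300,180:445],None,fx=3,fy=3,interpolation=cv2.INTER_CUBIC);save(a,"crop1.png")
E
python3 m.py; python3 -c "
from h import *
s=env.state();print(s['ee_pos'],s['ee_rot'],s['force'],env.grasp_offset)"
```

```text
block top c [ 500.9 -259.9] size [159.3  53. ] ang 13.5 mean [ 500.1 -260. ] z 39.7
[ 202.47573658 -538.18371324  213.95951237] [1.79996037e+02 1.72968217e-03 2.06185185e+01] [-0.54554449  0.54987563  0.47902944] 18.8Traceback (most recent call last):
  File "m.py", line 12, in <module>
    yb=box(395,440,265,295)&(hsv[...,0]>22)&(hsv[...,0]<35)&(hsv[...,1]>170)&(hsv[...,2]>130)&(z>30);rect(yb,40,"yellow")
                                                                                                     ~~~~^^^^^^^^^^^^^^^^
  File "m.py", line 7, in rect
    n,l,s,_=cv2.connectedComponentsWithStats(m);k=1+np.argmax(s[1:,4]);v,u=np.where(l==k)
                                                    ~~~~~~~~~^^^^^^^^^
    return _wrapfunc(a, 'argmax', axis=axis, out=out, **kwds)
    return bound(*args, **kwds)
ValueError: attempt to get argmax of an empty sequence
```

```bash
sed -i '/^yb=/d' m.py; python3 m.py
```

```text
block top c [ 500.9 -259.9] size [159.3  53. ] ang 13.5 mean [ 500.1 -260. ] z 39.7
key top c [506.2 268.4] size [35.6 39.4] ang 1.8 mean [506.  268.6] z 124.9
small key c [606.1 278.2] size [29.4 26.1] ang 29.3 mean [606.5 278.4] z 83.9Traceback (most recent call last):
  File "m.py", line 14, in <module>
    rect(box(180,240,220,275)&(z>22)&(z<40),30,"stand")
    ~~~~^^^^^^^^^^^^^^^^^^^^^^^^^^^^^^^^^^^^^^^^^^^^^^^
  File "m.py", line 8, in rect
    X=np.array([at_z("top",(a,b),z)[:2] for a,b in zip(u,v)],np.float32)
                ~~~~^^^^^^^^^^^^^^^
  File "h.py", line 9, in at_z
    R,t,s=ray(cam,uv);o=-R.T@t;d=R.T@s;return o+d*(z-o[2])/d[2]
          ~~~^^^^^^^^
  File "h.py", line 4, in ray
    c=optics.camera_info(cam);K=np.array(c["camera_matrix"]);R=np.array(c["R"]);t=np.array(c["t"]).ravel()
ValueError: time passes only in moves, steps and waits
```

```bash
sed -i 's/^from workcell import env, optics/from workcell import env, optics\nimport functools\nCI=functools.lru_cache(optics.camera_info)/; s/c=optics.camera_info(cam)/c=CI(cam)/' h.py; python3 m.py
```

```text
block top c [ 500.9 -259.9] size [159.3  53. ] ang 13.5 mean [ 500.1 -260. ] z 39.7
key top c [506.2 268.4] size [35.6 39.4] ang 1.8 mean [506.  268.6] z 124.9
small key c [606.1 278.2] size [29.4 26.1] ang 29.3 mean [606.5 278.4] z 83.9
stand c [507.  269.8] size [91. 90.] ang 87.9 mean [503.3 263. ] z 30.5
bridge c [630.6   0.7] size [40.2 59.7] ang 6.5 mean [ 6.295e+02 -4.000e-01] z 121.9
bed c [557.7  40.5] size [138.7 159.6] ang 6.6 mean [554.8  40. ] z 15.3
flange c [627.9  48.6] size [50.4 49.2] ang 1.9 mean [626.6  48.4] z 152.1
head c [627.7  48. ] size [16.5 16.1] ang 2.1 mean [627.2  48.7] z 175.0
```

View pics/crop1.png

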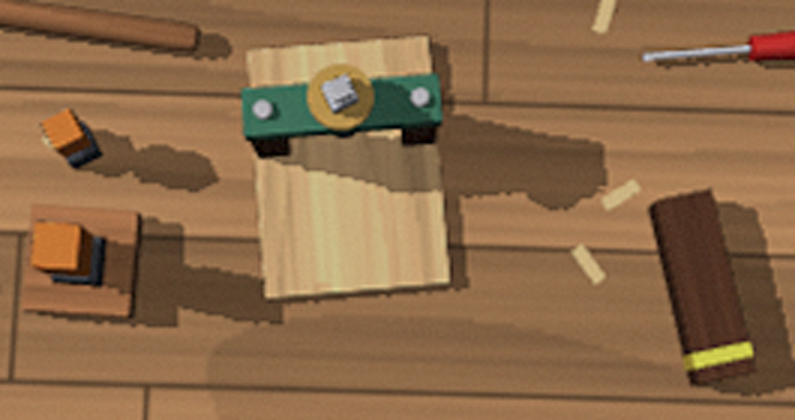

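The crop confirms it: dark block with a yellow band at about (413,255), and the larger orange key in the stand at about (200,243). Next, the height of the dark box near the start pose and the angle of the screw head.

```bash
python3 - <<'E'
from h import *
p=np.load("top_p.npy");d=np.load("top_d.npy");C=cloud("top",d)
print("box",np.percentile(C[310:360,530:600].reshape(-1,3),[5,50,95],axis=0).round())
# head angle: brightest low-sat pixels
hsv=cv2.cvtColor(p,cv2.COLOR_RGB2HSV)
for c,(u0,u1,v0,v1) in {"top":(272,316,172,212)}.items():
    h=hsv[v0:v1,u0:u1].astype(int);m=((h[...,1]<70)&(h[...,2]>110)).astype(np.uint8)
    n,l,s,_=cv2.connectedComponentsWithStats(m);k=1+np.argmax(s[1:,4]);v,u=np.where(l==k)
    X=np.array([at_z(c,(a+u0,b+v0),172)[:2] for a,b in zip(u,v)],np.float32);print(len(X),cv2.minAreaRect(X))
a=cv2.resize(p[172:212,265:320],None,fx=12,fy=12,interpolation=cv2.INTER_CUBIC)
ps=np.load("scene_p.npy");b=cv2.resize(ps[250:310,320:375],None,fx=8,fy=8,interpolation=cv2.INTER_CUBIC)
b=b[:480,:];w=np.zeros((480,800,3),np.uint8);w[:480,:440]=cv2.resize(b,(440,480));w[:262,440:]=cv2.resize(a,(360,262));save(w,"head.png")
E
```

```text
box [[ 268. -642.  118.]
 [ 318. -571.  159.]
 [ 368. -519.  163.]]
82 ((626.0042724609375, 50.154083251953125), (22.261703491210938, 22.389638900756836), 24.28447914123535)
```

View pics/head.png

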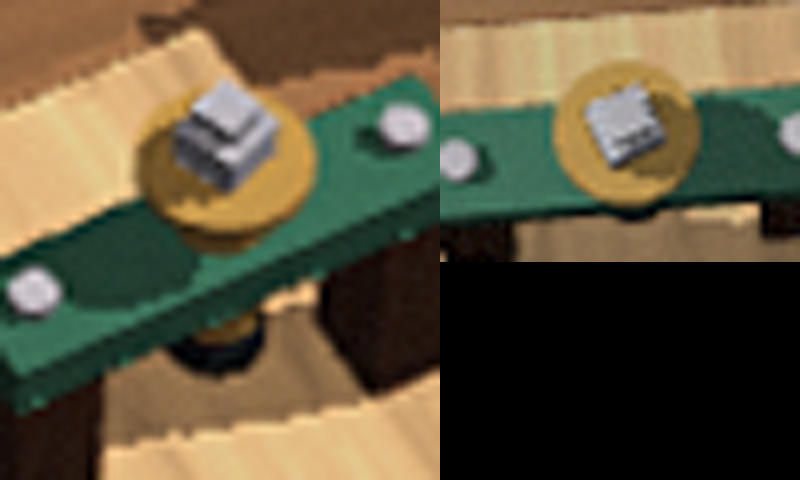

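The box top is at z≈163, so moving at z=214 clears it. The screw head is rotated about +22° (mod 90); the key stands at about +2°. Moving to the block.

Request:
send_rows([
  [[0,0,-0.009,0.143,0.148,0,-1],[0,0,-0.009,0.143,0.148,0,-1],[0,0,-0.009,0.143,0.148,0,-1],[0,0,-0.009,0.143,0.148,0,-1],[0,0,-0.009,0.143,0.148,0,-1],[0,0,-0.009,0.143,0.148,0,-1],[0,0,-0.009,0.143,0.148,0,-1],[0,0,-0.009,0.143,0.148,0,-1],[0,0,-0.007,0.143,0.148,0,-1],[0,0,0,0,0,-0.2,-1],[0,0,0,0,0,-0.2,-1],[0,0,0,0,0,-0.2,-1]],
], grip_force=40)

```text
time_s: 2.6
ee_pos: [460.4, -271.4, 93.1]
ee_rot: [179.9, -0.1, 13.6]
force: [0.1, 1.0, 0.1]
gripper_width: 91.2
gripper_force: 0.0
```

Right place. Descend to z=8 and close.

Request:
send_rows([
  [[0,0,0,0,0,-0.2,-1],[0,0,0,0,0,-0.15,-1],[0,0,0,0,0,-0.075,-1],[0,0,0,0,0,0,-1],[0,0,0,0,0,0,1],[0,0,0,0,0,0,1],[0,0,0,0,0,0,1],[0,0,0,0,0,0,1],[0,0,0,0,0,0,1],[0,0,0,0,0,0,1],[0,0,0,0,0,0,1],[0,0,0,0,0,0,1]],
])

```text
time_s: 3.8
ee_pos: [460.0, -271.9, 9.4]
ee_rot: [180.0, -0.0, 13.5]
force: [-1.8, 0.1, 4.7]
gripper_width: 49.9
gripper_force: 40.0
```

Request:
send_rows([
  [[0,0,0,0,0,0.1,1],[0,0,0,0,0,0.125,1],[0,0,-0.01,0.005,0.15,0,1],[0,0,-0.01,0.005,0.2,0,1],[0,0,-0.01,0.005,0.2,0,1],[0,0,-0.01,0.005,0.2,0,1],[0,0,-0.01,0.005,0.2,0,1],[0,0,-0.01,0.005,0.2,0,1],[0,0,-0.01,0.003,0.2,0,1],[0,0,-0.008,0.002,0.16,0,1],[0,0,0,0,0,0,1],[0,0,0,0,0,0,1]],
])

```text
time_s: 5.0
ee_pos: [466.3, 30.5, 53.5]
ee_rot: [180.0, 0.1, 6.6]
force: [0.3, -0.2, -2.2]
gripper_width: 49.6
gripper_force: 40.0
```

```bash
cat > b.py <<'E'
import sys
from h import *
p,d=optics.grab_frame("top");np.save("top_p.npy",p);np.save("top_d.npy",d);C=cloud("top",d);C[d==0]=np.nan
ps,ds=optics.grab_frame("scene");np.save("scene_p.npy",ps)
hsv=cv2.cvtColor(p,cv2.COLOR_RGB2HSV).astype(int);z=C[...,2]
y=(hsv[...,0]>22)&(hsv[...,0]<35)&(hsv[...,1]>140)&(hsv[...,2]>100)
print("yellow px",y[:300,240:360].sum(),C[:300,240:360][y[:300,240:360]].mean(0))
w=np.zeros((480,800,3),np.uint8);w[:,:400]=cv2.resize(p[160:304,240:360],(400,480));w[:,400:]=cv2.resize(ps[230:350,280:380],(400,480));save(w,sys.argv[1])
print(env.state()["time_s"])
E
python3 b.py st.png
```

```text
yellow px 0 [nan nan nan]
5.1b.py:7: RuntimeWarning: Mean of empty slice.
  print("yellow px",y[:300,240:360].sum(),C[:300,240:360][y[:300,240:360]].mean(0))
  ret = um.true_divide(
```

View pics/st.png

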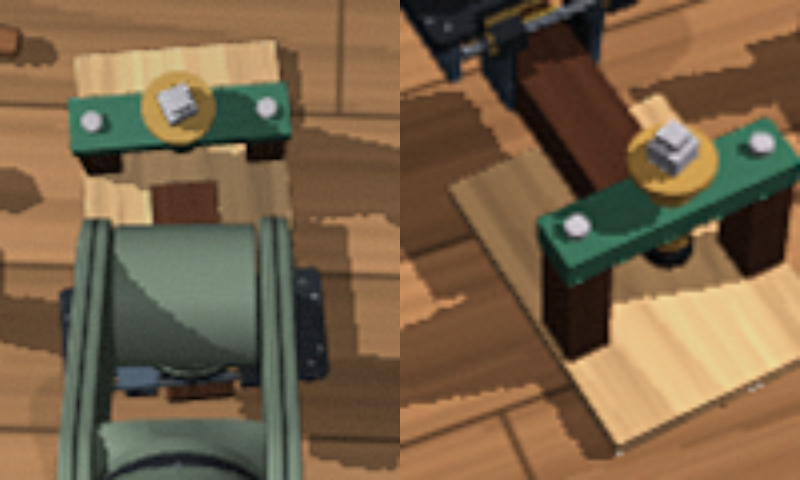

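The block is held level, in line with the bed, with its front end at (185,185) pointing between the posts. I'll lower it, push it in, set it down and release.

Request:
send_rows([
  [[0,0,0,0,0,-0.09,1],[0,0,0,0,0,-0.045,1],[0,0,0,0,0,0,1],[0,0,0,0.1,0.011,0,1],[0,0,0,0.1,0.011,0,1],[0,0,0,0.1,0.011,0,1],[0,0,0,0.075,0.008,0,1],[0,0,0,0,0,0,1],[0,0,0,0,0,-0.007,1],[0,0,0,0,0,-0.006,1],[0,0,0,0,0,0,1]],
])

```text
time_s: 6.2
ee_pos: [540.8, 38.2, 24.6]
ee_rot: [180.0, 0.0, 6.5]
force: [-0.3, -0.3, -0.8]
gripper_width: 49.8
gripper_force: 40.0
```

Request:
send_rows([
  [[0,0,0,0,0,-0.005,1],[0,0,0,0,0,0,-1],[0,0,0,0,0,0,-1],[0,0,0,0,0,0,-1],[0,0,0,0,0,0,-1],[0,0,0,0,0,0.15,-1],[0,0,0,0,0,0.25,-1],[0,0,0,0,0,0.25,-1],[0,0,0,-0.05,0.2,0.24,-1],[0,0,0,-0.05,0.24,0,-1],[0,0,0,-0.05,0.24,0,-1],[0,0,0,-0.02,0.24,0,-1]],
])

```text
time_s: 7.4
ee_pos: [509.0, 215.4, 191.9]
ee_rot: [-180.0, -0.0, 6.5]
force: [0.6, -0.2, -0.4]
gripper_width: 91.1
gripper_force: 0.0
```

```bash
python3 b.py st2.png; python3 - <<'E'
from h import *
p=np.load("top_p.npy");hsv=cv2.cvtColor(p,cv2.COLOR_RGB2HSV).astype(int)
u0,u1,v0,v1=272,316,172,212;h=hsv[v0:v1,u0:u1]
for S,V in((60,110),(70,100),(80,90),(50,120)):
    m=((h[...,1]<S)&(h[...,2]>V)).astype(np.uint8)
    n,l,s,_=cv2.connectedComponentsWithStats(m);k=1+np.argmax(s[1:,4]);v,u=np.where(l==k)
    X=np.array([at_z("top",(a+u0,b+v0),172)[:2] for a,b in zip(u,v)],np.float32);print(len(X),cv2.minAreaRect(X))
print(env.state()["ee_pos"])
E
```

```text
yellow px 113 [522.31362115  37.82225405  55.28418267]
7.5
84 ((625.8677978515625, 50.15407943725586), (22.285327911376953, 22.28531265258789), 23.334556579589844)
89 ((626.0919799804688, 49.96044158935547), (23.120235443115234, 22.739561080932617), 28.01509666442871)
94 ((626.092041015625, 49.96043014526367), (23.120235443115234, 22.739566802978516), 28.015119552612305)
74 ((626.7991333007812, 49.745361328125), (22.103073120117188, 21.71759796142578), 28.140031814575195)
[509.12618152 219.08404701 191.2497137 ]
```

View pics/st2.png

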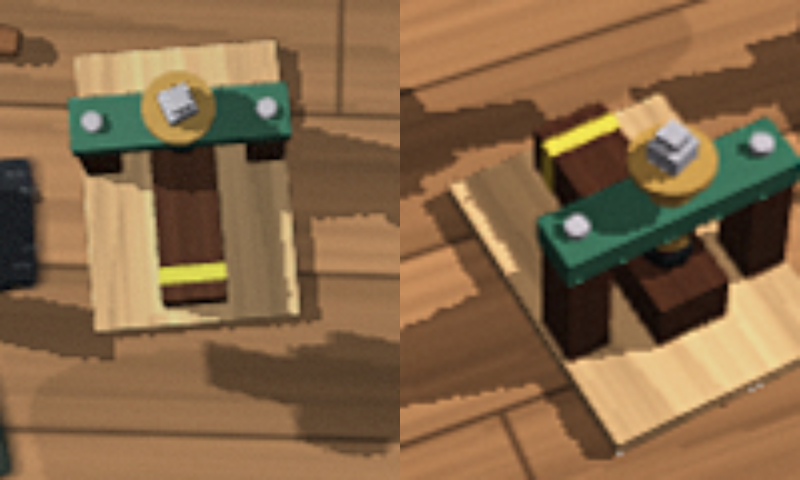

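The block lies flat under the foot, with the yellow band at (195,272) in the left panel; the band measures at (522,38,55), as planned. Now I'll turn the gripper +175° over the key, so the whole clockwise turn is available with one grip.

Request:
send_rows([
  [[0,0,0.093,-0.015,0.1,0,-1],[0,0,0.093,0,0.1,0,-1],[0,0,0.093,0,0.046,0,-1],[0,0,0.093,0,0,0,-1],[0,0,0.093,0,0,0,-1],[0,0,0.093,0,0,0,-1],[0,0,0.093,0,0,0,-1],[0,0,0.093,0,0,0,-1],[0,0,0.093,0,0,0,-1],[0,0,0.093,0,0,0,-1],[0,0,0.093,0,0,0,-1],[0,0,0.093,0,0,0,-1]],
])

```text
time_s: 8.7
ee_pos: [507.1, 262.3, 191.0]
ee_rot: [-180.0, 0.0, 107.2]
force: [1.2, -0.3, -0.6]
gripper_width: 91.1
gripper_force: 0.0
```

Request:
send_rows([
  [[0,0,0.093,0,0,0,-1],[0,0,0.093,0,0,0,-1],[0,0,0.093,0,0,0,-1],[0,0,0.093,0,0,0,-1],[0,0,0.093,0,0,0,-1],[0,0,0.093,0,0,0,-1],[0,0,0.093,0,0,0,-1],[0,0,0.093,0,0,0,-1],[0,0,0.09,0,0,0,-1],[0,0,0,0,0,0,-1],[0,0,0,0,0,0,-1]],
])

```text
time_s: 9.8
ee_pos: [507.0, 262.7, 191.1]
ee_rot: [-180.0, -0.0, -178.2]
force: [-0.5, 0.4, -0.4]
gripper_width: 91.5
gripper_force: 0.0
```

Request:
send_rows([
  [[0,0,0,-0.004,0.028,-0.1,-1],[0,0,0,0,0,-0.2,-1],[0,0,0,0,0,-0.15,-1],[0,0,0,0,0,-0.115,-1],[0,0,0,0,0,0,-1],[0,0,0,0,0,0,1],[0,0,0,0,0,0,1],[0,0,0,0,0,0,1],[0,0,0,0,0,0,1],[0,0,0,0,0,0,1],[0,0,0,0,0,0,1],[0,0,0,0,0,0,1]],
], grip_force=25)

```text
time_s: 11.0
ee_pos: [506.2, 268.7, 78.5]
ee_rot: [-180.0, 0.0, -178.0]
force: [0.4, 0.6, -0.7]
gripper_width: 38.2
gripper_force: 2.3
```

Request:
send_rows([
  [[0,0,0,0,0,0,1],[0,0,0,0,0,0,1],[0,0,0,0,0,0,1],[0,0,0,0,0,0.1,1],[0,0,0,0,0,0.15,1],[0,0,0,0,0,0.2,1],[0,0,0,0,0,0.2,1],[0,0,0,0,0,0.2,1],[0,0,0,0,0,0.15,1],[0,0,0,0,0,0,1]],
])

```text
time_s: 12.0
ee_pos: [507.8, 270.0, 282.5]
ee_rot: [179.7, 0.4, -178.0]
force: [0.1, 0.3, -2.7]
gripper_width: 35.6
gripper_force: 25.0
```

Request:
send_rows([
  [[0,0,0.041,0.05,-0.09,0,1],[0,0,0.041,0.1,-0.18,0,1],[0,0,0.041,0.1,-0.18,0,1],[0,0,0.041,0.1,-0.18,0,1],[0,0,0.04,0.1,-0.18,0,1],[0,0,0.04,0.1,-0.18,-0.05,1],[0,0,0,0.05,-0.115,-0.05,1],[0,0,0,0,0,0,1],[0,0,0,0,0,0,1],[0,0,0,0,0,0,1]],
])

```text
time_s: 13.0
ee_pos: [625.5, 48.8, 257.4]
ee_rot: [179.9, -0.1, -156.0]
force: [0.4, 0.3, -2.6]
gripper_width: 35.9
gripper_force: 25.0
```

```bash
python3 - <<'E'
from h import *
print(env.state()["ee_pos"],env.state()["ee_rot"],env.state()["force"])
ps,d=optics.grab_frame("scene");C=cloud("scene",d);C[d==0]=np.nan
z=C[...,2];near=(np.hypot(C[...,0]-627,C[...,1]-49)<40)
for lo,hi in((196,204),(204,212),(212,220),(220,228),(150,156),(172,180)):
    m=near&(z>lo)&(z<hi);X=C[m]
    if len(X): print(lo,hi,len(X),X.min(0).round(),X.max(0).round(),X.mean(0).round(1))
print([(r["conf"],r["at"]) for r in optics.place_of("scene","screw_head")],[(r["conf"],r["at"]) for r in optics.place_of("scene","key")], "expected",proj("scene",np.array([627.5,49,151.5])),"keybottom",proj("scene",env.state()["ee_pos"]-np.array([0,0,68.5])))
a=cv2.resize(ps[180:310,290:410],(738,800))[200-200:600];save(cv2.resize(ps[200:300,300:400],(600,600),interpolation=cv2.INTER_CUBIC),"hov.png")
E
```

```text
[625.50263422  48.81942172 257.40237443] [ 1.79917788e+02 -7.93909652e-02 -1.56005267e+02] [ 0.41795697  0.26070995 -2.61234881]
196 204 56 [616.  23. 196.] [651.  72. 204.] [639.3  42.3 200. ]
204 212 47 [618.  22. 204.] [653.  70. 211.] [638.7  40.7 208. ]
212 220 64 [618.  22. 212.] [652.  70. 220.] [638.2  38.8 216.2]
220 228 140 [613.  23. 220.] [651.  72. 228.] [633.4  43.2 224.6]
150 156 118 [607.  19. 150.] [655.  70. 156.] [635.8  41.1 152. ]
172 180 3 [629.  34. 172.] [635.  39. 175.] [632.4  36.1 173.3]
[(0.61, [349.3, 269.9])] [(0.54, [425.5, 272.6])] expected [np.float64(348.6027472355227), np.float64(268.23821283627154)] keybottom [np.float64(348.9341435850477), np.float64(257.2779563494221)]
```

View pics/hov.png

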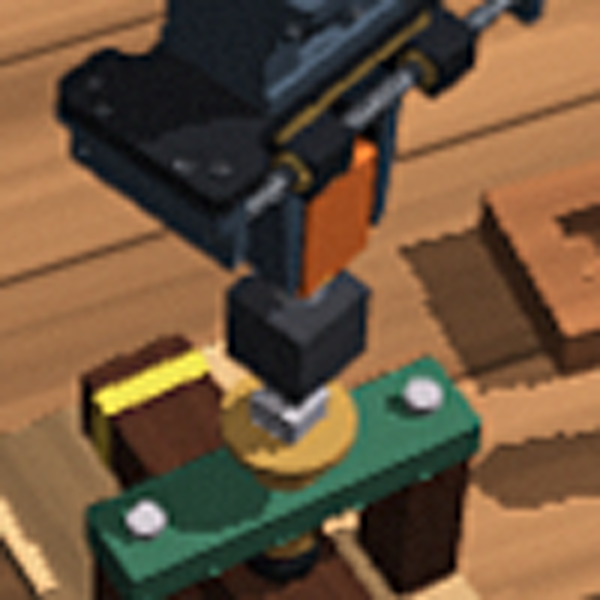

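The key is held upright above the head: socket centred near (299,335), flange near (290,424) in the crop, with faces about parallel. There is a small lateral offset, so I'll quantify it in this one camera.

```bash
python3 - <<'E'
from h import *
from scipy.optimize import least_squares
ps,_=optics.grab_frame("scene");p0=np.load("scene_p.npy");pt=np.load("top_p.npy")
def brass(img,u0,u1,v0,v1,cam):
    h=cv2.cvtColor(img,cv2.COLOR_RGB2HSV)[v0:v1,u0:u1].astype(int)
    m=((h[...,0]>14)&(h[...,0]<30)&(h[...,1]>110)&(h[...,2]>70)|(h[...,1]<75)&(h[...,2]>90)).astype(np.uint8)
    return m
for cam,img,b in(("scene",p0,(328,372,252,290)),("top",pt,(275,313,172,210))):
    m=brass(img,*b,cam);n,l,s,_=cv2.connectedComponentsWithStats(m);k=1+np.argmax(s[1:,4]);v,u=np.where(l==k)
    hull=cv2.convexHull(np.c_[u+b[0],v+b[2]].astype(np.int32))[:,0]
    X=np.array([at_z(cam,q,151.5)[:2] for q in hull])
    # circle r=26 robust to head poking out
    f=least_squares(lambda c:np.hypot(*(X-c).T)-26,X.mean(0),loss="soft_l1",f_scale=1.)
    print(cam,"flange",f.x.round(1),np.round(f.fun,1)[:20])
# socket: dark low-sat region
b=(330,368,240,270);h=cv2.cvtColor(ps,cv2.COLOR_RGB2HSV)[b[2]:b[3],b[0]:b[1]].astype(int)
m=((h[...,2]<85)&(h[...,1]<110));m=m.astype(np.uint8)
for r in m: print(''.join('#' if x else '.' for x in r))
for c in((627,49),(629,51),(630,47)):
    cs=[[c[0]+26.87*np.cos(np.radians(24+45+90*k)),c[1]+26.87*np.sin(np.radians(24+45+90*k))] for k in range(4)]
    print(c,[np.round(proj("scene",np.array([*q,zz])),1).tolist() for zz in(189,219) for q in cs])
E
```

```text
scene flange [632.   45.4] [ 0.3  0.4  3.3  5.   5.2  3.2 -0.3 23.3 30.3 26.  25.6  2.   2.1]
top flange [627.   50.4] [10.3  0.   0.2  0.3  1.1  0.7  0.6  0.5  0.6 16.6  0.9  1.2  1.9]
...#.################.................
....#..############.#.................
.....##..###.######...................
......##.#.##.#####...................
............#######...................
...........########........#..........
..........#########.......####........
.........###########....#######.......
........############.....#######......
........############....########......
........#############..########.......
........#######################.......
........#######################.......
........#######################.......
........######################........
........######################........
........######################........
........#######################.......
..........#####################.......
.........####################.........
.............###############..........
............#.#############...........
.............#############............
..............#########.#.............
...............########...............
...............#######................
.................####.................
............##...###.................#
............###......................#
............#####.....................
(627, 49) [[361.0, 257.7], [348.5, 248.8], [337.3, 258.2], [349.8, 267.3], [361.7, 249.3], [349.0, 240.3], [337.6, 249.7], [350.4, 258.9]]
(629, 51) [[362.2, 258.1], [349.6, 249.1], [338.4, 258.5], [351.0, 267.7], [362.9, 249.6], [350.1, 240.7], [338.8, 250.1], [351.6, 259.3]]
(630, 47) [[360.8, 258.9], [348.2, 250.0], [337.0, 259.4], [349.6, 268.6], [361.5, 250.5], [348.7, 241.5], [337.3, 251.0], [350.1, 260.2]]
```

```bash
python3 - <<'E'
from h import *
p0=np.load("scene_p.npy");b=(330,366,254,286);h=cv2.cvtColor(p0,cv2.COLOR_RGB2HSV)[b[2]:b[3],b[0]:b[1]].astype(int)
for i,r in enumerate(h): print(b[2]+i,''.join('#' if 14<x[0]<30 and x[1]>110 and x[2]>60 else ('o' if x[1]<75 and x[2]>60 else ('g' if 35<x[0]<100 else '.')) for x in r))
t=np.linspace(0,6.28,90)
for c in((627,49),(629,47),(631,46),(627,47)):
    P=np.array([proj("scene",np.array([c[0]+26*np.cos(a),c[1]+26*np.sin(a),151.4])) for a in t]);
    Q=[np.round(proj("scene",np.array([c[0]+10.6*np.cos(a),c[1]+10.6*np.sin(a),175.4])),1).tolist() for a in np.radians(24+45+90*np.arange(4))]
    print(c,"u",P[:,0].min().round(1),P[:,0].max().round(1),"v",P[:,1].min().round(1),P[:,1].max().round(1),"pilot",Q)
E
```

```text
254 ...........##..#....................
255 .........##..##.#...................
256 ......#########.##..................
257 ....###...#####.##..................
258 .###..##...########.................
259 #####..###.######..#................
260 #####...##...###.oo.##..............
261 ######...#.####.ooooo.##...........#
262 #####....#####.ooooooo.##.........og
263 ###...#..#####ooooooooo.##......oggg
264 .......######.oooooooooo.###..gggggg
265 .......#####ooo.ooooooooo###oggggggg
266 .......#####ooooo.ooooooo###.ggggggg
267 .......####..ooooooooooo.####ggggggg
268 .......####.oooooooooooo.####.gggggg
269 .......#####ooo.oooooooo#####.gggggg
270 .......#####ooooo.ooooo######.gggggg
271 .......#######oooo.ooo#######.gggggg
272 .......########oooooo########ggggggg
273 .......##########oo.#########ogggggg
274 ........####################.ggggggg
275 .....ggg.###################gggggggg
276 ...gggggg.#################ggggggggg
277 .ggggggggg.###############oggggggggg
278 gggggggggggg..##########gggggggggggg
279 ggggggggggggg####.#####ggggggggggggg
280 ggggggggggggg.########oggggggggggggg
281 ggggggggggggggg..###gggggggggggggggg
282 ggggggggggggggggggggggggggggggggggg.
283 ggggggggggggggggggggggggggggggggg...
284 gggggggggggggggggggggggggggoogg.....
285 ggggggggggggggggggggggggggg..#......
(627, 49) u 337.3 359.8 v 259.3 277.1 pilot [[353.6, 261.6], [348.6, 258.0], [344.3, 261.8], [349.2, 265.3]]
(629, 47) u 336.8 359.4 v 260.2 278.0 pilot [[353.1, 262.5], [348.2, 258.9], [343.8, 262.7], [348.7, 266.2]]
(631, 46) u 336.8 359.3 v 260.9 278.8 pilot [[353.1, 263.2], [348.2, 259.7], [343.8, 263.4], [348.7, 267.0]]
(627, 47) u 336.5 359.0 v 259.6 277.4 pilot [[352.8, 261.8], [347.8, 258.3], [343.5, 262.0], [348.4, 265.6]]
```

Key and head agree to about 3 mm between the cameras. I'll shift by a compromise (+1.6, −1.2) and lower gently over the pilot, watching the force.

Request:
send_rows([
  [[0,0,0,0.008,-0.006,-0.02,1],[0,0,0,0,0,-0.03,1],[0,0,0,0,0,-0.02,1],[0,0,0,0,0,-0.02,1],[0,0,0,0,0,0,1]],
])

```text
time_s: 13.7
ee_pos: [627.3, 46.6, 239.3]
ee_rot: [180.0, -0.1, -156.1]
force: [0.9, -0.7, -3.1]
gripper_width: 36.1
gripper_force: 25.0
```

Request:
send_rows([
  [[0,0,0,0,0.003,-0.01,1],[0,0,0,0,0,-0.01,1],[0,0,0,0,0,-0.01,1],[0,0,0,0,0,0,1]],
])

```text
time_s: 14.1
ee_pos: [627.6, 47.2, 234.0]
ee_rot: [180.0, -0.0, -156.1]
force: [-0.5, -0.3, -3.1]
gripper_width: 35.8
gripper_force: 25.0
```

Request:
send_rows([
  [[0,0,0,0,0,-0.01,1],[0,0,0,0,0,-0.01,1],[0,0,0,0,0,0,1]],
])

```text
time_s: 14.4
ee_pos: [627.5, 47.2, 229.9]
ee_rot: [180.0, -0.0, -156.1]
force: [-0.1, 0.6, -2.9]
gripper_width: 35.8
gripper_force: 25.0
```

It's over the square head with no contact force. Down to the flange.

Request:
send_rows([
  [[0,0,0,0,0,-0.01,1],[0,0,0,0,0,-0.01,1],[0,0,0,0,0,-0.01,1],[0,0,0,0,0,-0.008,1],[0,0,0,0,0,0,1]],
])

```text
time_s: 14.9
ee_pos: [627.6, 47.2, 222.3]
ee_rot: [180.0, -0.0, -156.1]
force: [-0.0, 0.1, -3.1]
gripper_width: 36.0
gripper_force: 25.0
```

Request:
send_rows([
  [[0,0,0,0,0,-0.006,1],[0,0,0,0,0,-0.006,1],[0,0,0,0,0,0,1]],
])

```text
time_s: 15.2
ee_pos: [627.7, 47.2, 220.2]
ee_rot: [180.0, -0.0, -156.1]
force: [0.1, 0.4, -2.9]
gripper_width: 35.7
gripper_force: 25.0
```

Down on the flange (bottom at z≈151.5). I'll open briefly so the key settles, then regrip.

Request:
send_rows([
  [[0,0,0,0,0,0,-0.2],[0,0,0,0,0,0,-0.2],[0,0,0,0,0,0,-0.2],[0,0,0,0,0,0,-0.2],[0,0,0,0,0,0,-0.2],[0,0,0,0,0,0,-0.2],[0,0,0,0,0,0,-0.2]],
])

```text
time_s: 15.9
ee_pos: [627.7, 47.2, 220.3]
ee_rot: [180.0, -0.0, -156.1]
force: [-0.1, 0.2, 0.6]
gripper_width: 55.0
gripper_force: 0.0
```

```bash
python3 - <<'E'
from h import *
ps,d=optics.grab_frame("scene")
save(cv2.resize(ps[205:305,300:400],(600,600),interpolation=cv2.INTER_CUBIC),"on.png")
print(env.state()["gripper_width"],env.state()["force"])
E
```

```text
54.39949253398902 [0.12801825 0.31094143 0.27831794]
```

View pics/on.png

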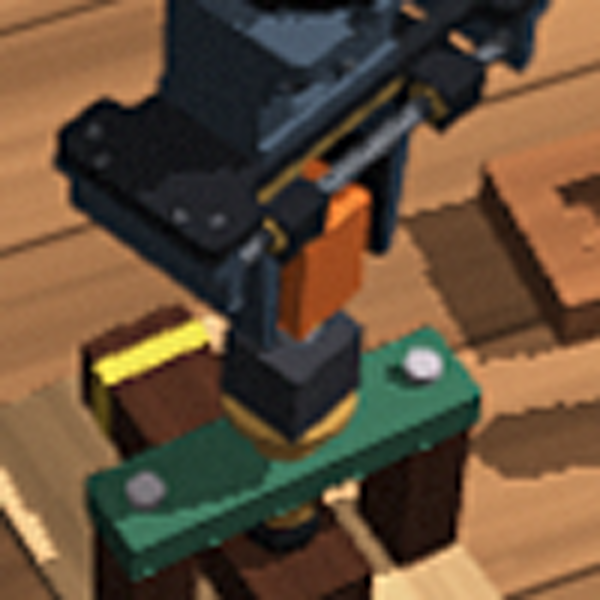

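The key stands upright, socket on the brass flange at (290,430). Regrip and start turning clockwise, sinking with the screw.

Request:
send_rows([
  [[0,0,0,0,0,0,1],[0,0,0,0,0,0,1],[0,0,0,0,0,0,1],[0,0,0,0,0,0,1],[0,0,0,0,0,0,1],[0,0,-0.09,0,0,0,1],[0,0,-0.09,0,0,0,1],[0,0,-0.09,0,0,-0.002,1],[0,0,-0.09,0,0,-0.002,1],[0,0,-0.09,0,0,-0.002,1],[0,0,-0.09,0,0,-0.002,1],[0,0,0,0,0,0,1]],
])

```text
time_s: 17.15
ee_pos: [626.9, 47.8, 218.5]
ee_rot: [180.0, -0.1, 155.4]
force: [-1.4, 1.7, 0.2]
gripper_width: 35.7
gripper_force: 25.0
```

Request:
send_rows([
  [[0,0,-0.09,0,0,-0.002,1],[0,0,-0.09,0,0,-0.002,1],[0,0,-0.09,0,0,-0.002,1],[0,0,-0.09,0,0,-0.002,1],[0,0,-0.09,0,0,-0.002,1],[0,0,-0.09,0,0,-0.002,1],[0,0,-0.09,0,0,-0.002,1],[0,0,-0.09,0,0,-0.002,1],[0,0,-0.09,0,0,-0.002,1],[0,0,-0.09,0,0,-0.002,1],[0,0,-0.09,0,0,-0.002,1],[0,0,0,0,0,0,1]],
])

```text
time_s: 18.35
ee_pos: [627.7, 48.0, 214.0]
ee_rot: [-180.0, -0.1, 66.4]
force: [-0.5, 2.6, -0.9]
gripper_width: 35.8
gripper_force: 25.0
```

Let go once so the key settles, take a fresh grip, then turn about 65° more.

Request:
send_rows([
  [[0,0,0,0,0,0,-0.2],[0,0,0,0,0,0,-0.2],[0,0,0,0,0,0,-0.2],[0,0,0,0,0,0,-0.2],[0,0,0,0,0,0,-0.2],[0,0,0,0,0,0,1],[0,0,0,0,0,0,1],[0,0,0,0,0,0,1],[0,0,0,0,0,0,1],[0,0,0,0,0,0,1]],
])

```text
time_s: 19.35
ee_pos: [627.5, 47.3, 214.3]
ee_rot: [-180.0, 0.0, 66.3]
force: [-1.5, -0.1, 0.3]
gripper_width: 35.9
gripper_force: 25.0
```

Request:
send_rows([
  [[0,0,-0.09,0,0,-0.002,1],[0,0,-0.09,0,0,-0.002,1],[0,0,-0.09,0,0,-0.002,1],[0,0,-0.09,0,0,-0.002,1],[0,0,-0.09,0,0,-0.002,1],[0,0,-0.09,0,0,-0.002,1],[0,0,-0.09,0,0,-0.002,1],[0,0,-0.09,0,0,-0.002,1],[0,0,0,0,0,0,1]],
])

```text
time_s: 20.25
ee_pos: [627.3, 47.3, 211.1]
ee_rot: [-180.0, 0.1, 1.5]
force: [-1.2, 0.7, 1.5]
gripper_width: 35.6
gripper_force: 25.0
```

```bash
python3 - <<'E'
from h import *
p0=np.load("scene_p.npy");ps,d=optics.grab_frame("scene")
f=lambda p:cv2.resize(p[265:305,325:375],(400,320),interpolation=cv2.INTER_CUBIC)
g=cv2.resize(ps[205:305,290:410],(720,600))[:280]
w=np.zeros((600,800,3),np.uint8);w[:320,:400]=f(p0);w[:320,400:]=f(ps);w[320:,:720]=g;save(w,"band.png")
print(env.state()["torque"],env.state()["ee_pos"])
E
```

```text
[ 0.16922066  0.3790349  -0.03039745] [627.37143631  47.32520287 211.08379673]
```

View pics/band.png

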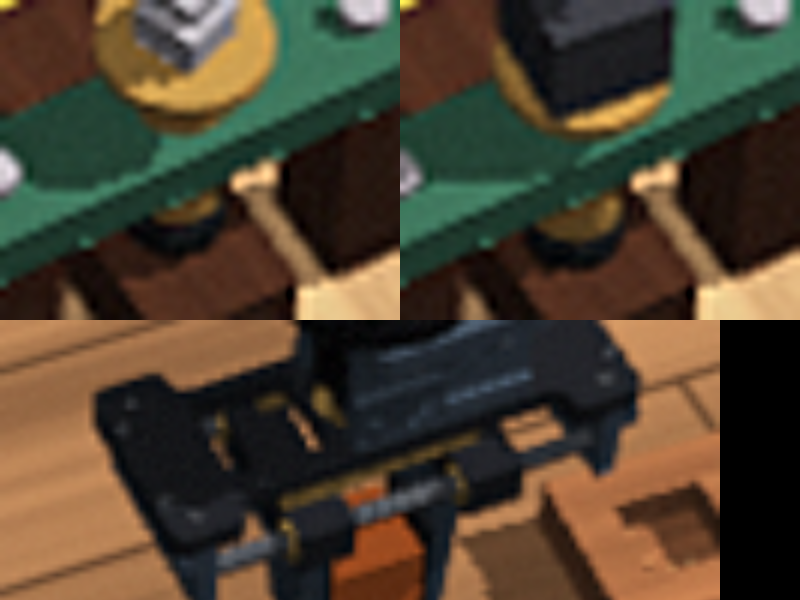

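The foot has come down onto the block: its underside moved from row ~255 to ~270 in the 8x crops, close to the full gap. Estimated screw ≈ 4.5. I'll let go, back off and measure the key's top height to check.

Request:
send_rows([
  [[0,0,0,0,0,0,-0.3],[0,0,0,0,0,0,-1],[0,0,0,0,0,0,-1],[0,0,0,0,0,0,-1],[0,0,0,0,0,0,-1],[0,0,0,0,0,0.1,-1],[0,0,0,0,0,0.2,-1],[0,0,0,0,0,0.2,-1],[0,0,0,-0.2,0.1,0,-1],[0,0,0,-0.2,0.1,0,-1],[0,0,0,-0.2,0.1,0,-1],[0,0,0,-0.2,0.1,0,-1]],
])

```text
time_s: 21.5
ee_pos: [466.2, 127.7, 311.1]
ee_rot: [-180.0, -0.0, 1.4]
force: [0.1, 1.7, -0.2]
gripper_width: 91.4
gripper_force: 0.0
```

Request:
send_rows([
  [[0,0,0,-0.2,0.1,0,-1],[0,0,0,-0.1,0.2,0,-1],[0,0,0,0,0,0,-1]],
])

```text
time_s: 21.8
ee_pos: [405.2, 190.4, 311.8]
ee_rot: [-179.9, -0.0, 1.8]
force: [0.7, 0.0, 0.4]
gripper_width: 91.2
gripper_force: 0.0
```

```bash
python3 - <<'E'
from h import *
for cam in("top","scene"):
    ps,d=optics.grab_frame(cam);C=cloud(cam,d);C[d==0]=np.nan;z=C[...,2]
    h=cv2.cvtColor(ps,cv2.COLOR_RGB2HSV).astype(int)
    near=np.hypot(C[...,0]-628,C[...,1]-48)<35
    m=near&(z>252)&(z<272)&(h[...,0]<18)&(h[...,1]>140);m=cv2.erode(m.astype(np.uint8),np.ones((3,3)))>0
    X=C[m];print(cam,"top",len(X),np.median(X,0).round(1),X.mean(0).round(2))
    v,u=np.where(near&(z>252)&(z<272)&(h[...,0]<18)&(h[...,1]>140))
    Y=np.array([at_z(cam,q,258)[:2] for q in zip(u,v)],np.float32);print(cv2.minAreaRect(Y))
    g=(np.hypot(C[...,0]-628,C[...,1]-48)<90)&(h[...,0]>60)&(h[...,0]<95)&(h[...,1]>90)&(abs(z-122)<5);g=cv2.erode(g.astype(np.uint8),np.ones((3,3)))>0;print("bridge",g.sum(),z[g].mean())
    fl=near&(abs(z-143)<8)&(h[...,0]>14)&(h[...,0]<30)&(h[...,1]>110);print("flange",fl.sum(),np.median(z[fl]))
    np.save(cam+"_e.npy",ps)
print(env.state()["ee_pos"],env.state()["time_s"])
ps=np.load("scene_e.npy");a=cv2.resize(ps[215:305,320:380],(400,600),interpolation=cv2.INTER_CUBIC);b=cv2.resize(ps[270:303,330:360],(400,440),interpolation=cv2.INTER_CUBIC)
w=np.zeros((600,800,3),np.uint8);w[:,:400]=a;w[:440,400:]=np.clip(b.astype(float)*1.6,0,255);save(w,"end.png")
E
```

```text
top top 186 [628.8  49.1 257.1] [628.26  49.2  257.18]
((626.1156616210938, 48.67559051513672), (35.049224853515625, 34.2103385925293), 1.9911309480667114)
bridge 285 122.35118536413984
flange 78 142.27924448997578
scene top 96 [628.7  43.4 255.6] [629.29  43.52 255.66]
((634.1218872070312, 42.83131408691406), (41.11276626586914, 37.203163146972656), 0.9464995265007019)
bridge 154 120.88360949394843
flange 90 140.62854012343746
[407.55851534 187.63168345 311.41083864] 21.9
```

View pics/end.png

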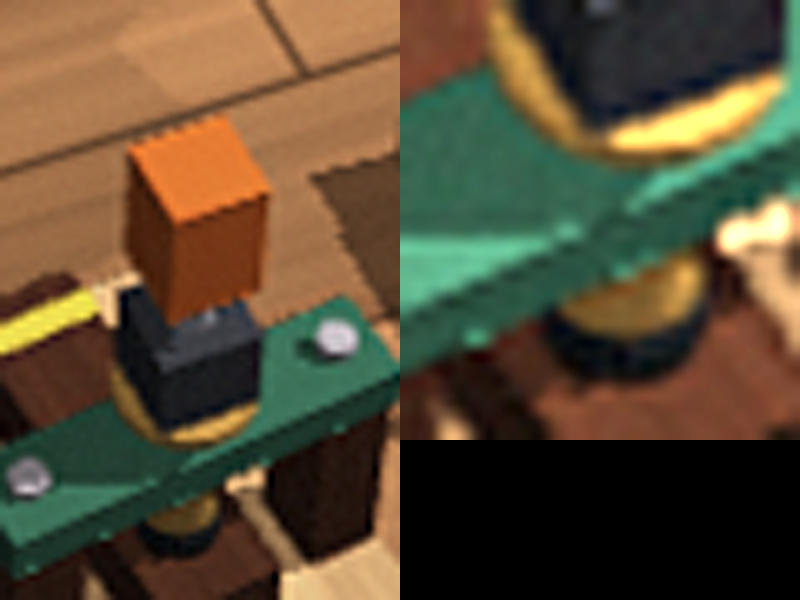

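The key stands upright on the flange and the foot is on the block. Both cameras put the key's top at z≈256.8, referenced to the 122 mm bridge. That gives the flange at ≈141.8 and screw ≈ 4.6, so the foot is pushed in about 2 mm. The angle count gives 4.54, which agrees. Handing in.

```bash
python3 -c "
from workcell import env
print(env.job_done())"
```

```text
the job is handed in; nothing more can be done
None
```

The job is handed in, with no verdict shown: the block lies flat under the foot, the key stands on the screw, and the screw is at about 4.55 rad, which puts the foot in about 2 mm by key height and turn angle, as the red band was not visible in the pictures.

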